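# Pop and open the spare-nozzle case

## Robot

A 6-joint arm with a two-finger parallel gripper is mounted at the origin on a cart in front of the work surface, level with it; the furniture and walls round the work are solid. World frame = base frame: x ahead of the robot, y to its left, z up, the work surface at z = 0. Lengths are in m, angles in degrees, forces in N, time in s.
With the tool pointing down it reaches from about 0.25 to 0.725 m from the base axis. Payload 9.7 kg.
Tool frame: the origin (TCP) lies between the finger pads; the fingertips stand 19 mm ahead of it and the grasp point (between the pads) is the TCP; z points along the fingers, y is the line along which they close (so a half turn about z gives the same grasp; the last joint's range is limited). The gripper opens to 85 mm and grips with 20 to 120 N. Pads are 22 mm wide; open, the fingers measure 114 mm over their backs; the gripper's body (76 mm by 85 mm) begins 54 mm behind the grasp point. The pads swing forward as they close: fully open they stand 13 mm farther back than shut.
Start: joints at [70.302, 4.979, 10.078, 95.1, 0, 90], TCP at [0.185, 0.518, 0.25] pointing down, gripper open.
Joint ranges: [-179.16, 179.16], [-48.56, 103.87], [-65.8, 70.77], [-126.05, 130.52], [-82.76, 87.17], [-180, 180]. Speed limits (degrees/s): [127.2, 127.2, 147.25, 180, 180, 180].

## Interface

Orientations are given as a 3x3 rotation matrix whose columns are the frame's x, y, z axes.
In Python, from cell import robot, eyes, regions_of gives the robot as it stands. Calls block until the motion is done:
- robot.move_to(position, orientation): joint-space move of the TCP to a pose.
- robot.servo_line(position, rot=None, feed=0.15, force_limit=None): straight line of the TCP; rot=None keeps the orientation; feed is the mean speed in m/s. With force_limit (N) it stops when the force on the tool has changed by that much, and returns True; else False.
- robot.move_j(angles): joint-space move.
- robot.open_gripper() and robot.gripper_close(effort=None): open the fingers fully, or close them until they stop; effort is the grip in N (None keeps the last).
- robot.dwell(seconds).
- robot.ik(position, orientation): joint angles nearest the present ones, or None.
- robot.observe(): the state.
- eyes.camera(name): name is "side" or "top" or "wrist"; returns a dict with "color" (420x560x3 uint8, red, green, blue), "fx", "fy", "cx", "cy" (pixels), "rvec" (rotation vector, rad) and "tvec" (3), from world to camera coordinates, as OpenCV has them. Camera axes: x right, y down, z forward; pixel columns grow to the right and rows downward; lengths in m; the calibration is good to about 2 mm. A picture is of the moment at which its call begins. There is no depth.
A pose or a line that the arm cannot do raises robot.Unreachable and nothing moves.
- robot.sign_off(): hands the job in; it is judged then, once.
Trained networks look in a picture, given as the dict that the camera call returned (one of the last four; its "shot" number tells which), for a name from the list of things; names that differ only in an ending like _2 or _b are one class to them, and where a whole thing is asked for, a point or a joint stands for the part that bears it (a point fixed in the world has none). Each returns a list of dicts, best first, with "score" (0 to 1); they miss things now and then, are a little off and sometimes report something else, mostly with a low value. They report only what shows in the picture. A call takes as long as a camera call.
- regions_of(picture, name): "mask" (420x560 bool, what is visible of it) and "pixel" ([column, row] in pixels, amid what is visible of it).
The state is a dict: "time_s": time; "joints": joint angles; "qd": joint speeds; "joint_efforts": joint torques, N m; "eef_pos": TCP position; "tcp_rot": TCP orientation; "contact_force": force on the tool from outside, world axes, zero at the start; "wrist_torque": the same for the moment, N m; "width": finger opening in m; "grip_force": force on a finger pad.
Only numpy, scipy, OpenCV 4.12 (cv2) and the standard library are available. Lean on these libraries where they do the work, as an engineer would, in place of code of your own. Each camera call takes 0.05 s, during which the arm holds its last target. There are 200 camera calls.

## Task

Open the weighted nozzle case so that its nozzles can be reached: press down the steel release tab at its front with a fingertip until the sprung lid pops up, then push the lid from below all the way back to its stop, where it stays, and move clear. Push only: do not pinch the lid, do not shift, tip or lift the case, and leave the things around it where they are.

Things in the scene. Friction and masses are not known exactly. Their poses are not given: they have to be found in the camera images.
- case: open grey box (x -40..+44, y -50..+50 mm, walls to z 44, brass nozzles inside to z 35) on a dark steel base plate (x -87..+83, y -60..+60, 6 thick). Loose, 3.4 kg: stands by its weight, stays put under pushes up to about 15 N. Origin: on the table at the box's centre; x from front (latch, roughly facing the robot) to back (hinge), z up.
- tab_pad: finger pad, 32 (x) by 36 (y) by 5 mm, of the steel release tab at the middle of the case's front. Origin: centre of its top face, at rest at x -69, y 0, z 26 mm in the case's frame, axes alike. Behind it the tab's upright arm and hook (x -56..-46, 24 wide) reach up to z 52: keep fingers in front of that.
- tab (a joint): release tab's angle about a level axis at x -47, z 22 mm of the case: 0 at rest, grows as the pad is pressed down, stop at 0.24 (the pad's outer half is then some 7 mm lower). The hook frees the lid near 0.16. Takes about 2 N at first, 5 N at the stop; springs back when let go.
- lid (a joint): lid's angle: 0 shut, 1.92 at its stop, leaning back a little past upright. Hinge axis along the case's y at x +44, z 45 mm. Unlatched, a sprung pin kicks it up to about 0.72, where it rests. Slight hinge friction: let go below about 1.2 it sinks back onto the pin, above that it stays where it is left. Takes under 1 N at the front edge.
- lid_inner: dark underside sheet of the lid, 90x100x3 mm. Origin: middle of the lid's front edge, on the underside, 88 mm from the hinge axis; x along the lid to the hinge, z out of its top face. With the lid ajar at 0.72 the origin is near x -22, z 102 mm in the case's frame.
- lid_outer: grey top sheet of the lid, 84x100x3 mm (lid 6 mm thick in all; a small steel strike tongue, 18 wide, sticks out 6 mm at the middle of its front edge). Origin: on the hinge axis, at the middle of its length; axes as lid_inner.
- small_box: bystander, loose, to be left alone: small brown taped carton, 62x68x53 mm. Origin: centre of its underside.
- gear: bystander, loose, to be left alone: orange printed gear lying flat, 40 mm across, 9 mm thick. Origin: centre of its underside.
- brass_brush: bystander, loose, to be left alone: small wire brush lying flat, 150x14x22 mm. Origin: centre of its underside.
- magnet_cap: bystander, loose, to be left alone: round light-grey cap, 34 mm across, 10 mm high. Origin: centre of its underside.
- ipa_bottle: bystander, loose, to be left alone: white squeeze bottle with a pointed cap, 58 mm across, 171 mm high. Origin: centre of its underside.
- mug: bystander, loose, to be left alone: white mug, 80 mm across (115 mm with its handle), 91 mm high. Origin: centre of its underside.

How it is judged (in metres and radians):
On the way, in this order (a step that is already met when the one before it is completed fails the run):
1. the release tab is pressed down by the fingers with the lid not yet open (value of joint tab above 0.12 rad and contact force between the fingers and tab_pad above 0.5 N and value of joint lid below 1.2 rad).
2. the lid is fully open (value of joint lid above 1.75 rad), for 0.2 s.
At the end, for the whole second after the job is handed in: The lid rests open within 0.17 rad of its stop (above 1.75 rad), the released tab has sprung back (below 0.06 rad), the case stands flat within 20 mm of where it stood, and every bystander is within 25 mm of where it stood (value of joint lid above 1.75 rad and velocity of joint lid between -0.1 and 0.1 rad/s and value of joint tab below 0.06 rad and distance of case from where it was at the start of the episode below 0.02 m and angle between case's own z axis and vertical below 0.05 rad and linear speed of case below 0.02 m/s and distance of each of small_box, gear, brass_brush, magnet_cap, ipa_bottle, mug from where it was at the start of the episode below 0.025 m); the robot touches nothing.
It fails at once if the case is shifted more than 20 mm, tipped or lifted (distance of case from where it was at the start of the episode above 0.02 m or angle between case's own z axis and vertical above 0.12 rad).
It fails at once if the lid is pinched between fingers (fingers press its top and its underside at once) (contact force between the fingers and lid_inner above 3 N and contact force between the fingers and lid_outer above 3 N).
It fails at once if a bystander is moved more than 25 mm or lifted (distance of any of small_box, gear, brass_brush, magnet_cap, ipa_bottle, mug from where it was at the start of the episode above 0.025 m).
It also fails if it takes over 40 s, if anything falls off the work surface, if the arm or the gripper's body presses on something with over 40 N, if the wrist force passes 120 N, or if a joint passes its speed limit or range.

## Working session

There is one attempt and no reset: what is moved stays moved. The work goes in short steps, each a Python script; the robot and the scene stay as the last script left them, time stands still between calls to the robot, and variables do not carry over. Pictures are saved under pics/ and viewed, at most 10 in all, crops included, and the job is handed in when it is done.

```bash
mkdir -p pics; ls; cat > h.py <<'E'
import numpy as np, cv2
from cell import robot, eyes, regions_of
def P(c):
    R=cv2.Rodrigues(np.array(c["rvec"],float))[0]; K=np.array([[c["fx"],0,c["cx"]],[0,c["fy"],c["cy"]],[0,0,1]])
    return K,R,np.array(c["tvec"],float).reshape(3)
def on_plane(c,px,z):
    K,R,t=P(c); d=R.T@np.linalg.inv(K)@np.array([px[0],px[1],1.]); o=-R.T@t
    return o+d*(z-o[2])/d[2]
def proj(c,X):
    K,R,t=P(c); p=(K@(R@np.atleast_2d(X).T+t[:,None])).T; return p[:,:2]/p[:,2:]
def save(c,n): cv2.imwrite(f"pics/{n}.png",cv2.cvtColor(c["color"],cv2.COLOR_RGB2BGR))
E
python3 - <<'E'
from h import *
ims=[]
for n in ["top","side"]:
    c=eyes.camera(n); ims.append(c["color"]); save(c,n)
    K,R,t=P(c); print(n,c["fx"],"cam pos",(-R.T@t).round(3),"axis",R[2].round(2))
    for o in ["case","tab_pad","lid_outer","small_box","gear","brass_brush","magnet_cap","ipa_bottle","mug"]:
        r=regions_of(c,o)
        for q in r[:2]:
            print(o,round(q["score"],2),np.round(q["pixel"]),q["mask"].sum(),on_plane(c,q["pixel"],{"tab_pad":.026,"lid_outer":.05}.get(o,0)).round(3))
print(robot.observe())
E
```

```text
pics
top 441.33431462564954 cam pos [0.379 0.032 1.112] axis [ 0.23 -0.02 -0.97]
case 0.84 [327. 242.] 3124 [ 0.557 -0.112  0.   ]
case 0.44 [372. 171.] 770 [ 0.739 -0.248  0.   ]
tab_pad 0.49 [322. 265.] 183 [ 0.495 -0.092  0.026]
lid_outer 0.87 [328. 237.] 1429 [ 0.561 -0.109  0.05 ]
small_box 0.9 [268. 239.] 662 [0.573 0.036 0.   ]
small_box 0.51 [273. 271.] 174 [0.491 0.028 0.   ]
gear 0.58 [276. 271.] 160 [0.49  0.022 0.   ]
brass_brush 0.73 [379. 241.] 295 [ 0.551 -0.245  0.   ]
magnet_cap 0.55 [376. 291.] 161 [ 0.425 -0.224  0.   ]
ipa_bottle 0.69 [372. 171.] 845 [ 0.738 -0.248  0.   ]
mug 0.79 [279. 162.] 1277 [ 0.777 -0.005  0.   ]
side 436.2801133045824 cam pos [ 0.232 -0.675  0.451] axis [ 0.44  0.77 -0.46]
case 0.87 [270. 264.] 4781 [ 0.553 -0.101 -0.   ]
tab_pad 0.77 [236. 263.] 257 [ 0.485 -0.101  0.026]
tab_pad 0.44 [277. 241.] 1516 [ 0.582 -0.076  0.026]
lid_outer 0.81 [278. 242.] 1539 [ 0.562 -0.113  0.05 ]
lid_outer 0.27 [393. 238.] 2721 [ 0.74  -0.211  0.05 ]
small_box 0.64 [243. 218.] 1002 [ 0.592  0.082 -0.   ]
gear 0.47 [208. 242.] 209 [0.488 0.029 0.   ]
brass_
[... 303 characters left out ...]

       5.05169314e-05, 9.00001246e+01]), 'qd': array([-0.05273879, -0.11756092, -0.02904264, -0.02018568,  0.05767015,
        0.0024852 ]), 'joint_efforts': array([ 4.05658619e-03, -5.20110869e+01,  4.64865088e+01,  1.69252660e-03,
        6.34517573e-05, -2.98298346e-06]), 'eef_pos': array([0.18537651, 0.51781033, 0.25026901]), 'tcp_rot': array([[-9.41484919e-01,  3.37055110e-01, -1.04911366e-05],
       [ 3.37055110e-01,  9.41484919e-01, -2.66888771e-05],
       [ 8.81624460e-07, -2.86632665e-05, -1.00000000e+00]]), 'contact_force': array([0.57954708, 0.18165708, 0.84209912]), 'wrist_torque': array([-0.04029327,  0.03576508,  0.01030387]), 'grip_force': 0.0, 'width': 0.08553563898670244}
```

View overlay.

```bash
cat > fit.py <<'E'
from h import *
from scipy.optimize import minimize
def box(x0,x1,y0,y1,z0,z1): return np.array([[x,y,z] for x in (x0,x1) for y in (y0,y1) for z in (z0,z1)])/1000.
def W(p,X):
    c,s=np.cos(p[2]),np.sin(p[2]); return X@np.array([[c,-s,0],[s,c,0],[0,0,1]]).T+[p[0],p[1],0]
S=8
def sil(c,boxes,p):
    m=np.zeros((420,560),np.uint8)
    for b in boxes:
        h=cv2.convexHull(proj(c,W(p,b)).astype(np.float32)); cv2.fillConvexPoly(m,np.round(h*16).astype(np.int32),1,shift=4)
    return m>0
LID=[box(-40,44,-50,50,46,51)]
CASE=[box(-87,83,-60,60,0,6),box(-44,44,-50,50,0,51),box(-85,-53,-18,18,21,26),box(-56,-46,-12,12,6,52)]
E
python3 - <<'E'
from fit import *
cs=[eyes.camera(n) for n in ("top","side")]
d=[(c,b,regions_of(c,n)[0]["mask"]) for c in cs for n,b in(("case",CASE),("lid_outer",LID))]
def cost(p,v=False):
    r=[]
    for c,b,m in d:
        s=sil(c,b,p); r.append((s&m).sum()/(s|m).sum())
    return r if v else -sum(r)
best=None
for y in np.radians([-30,-20,-10,0,10,20,30]):
    p0=np.array([.56,-.11,y]); r=minimize(cost,p0,method="Nelder-Mead",options=dict(initial_simplex=[p0,p0+[.01,0,0],p0+[0,.01,0],p0+[0,0,.15]],xatol=1e-4,fatol=1e-4))
    print(r.x.round(4),r.fun)
    if best is None or r.fun<best.fun: best=r
p=best.x; print(p,np.degrees(p[2]),cost(p,True)); np.save("pose.npy",p)
ims=[]
for c in cs:
    im=cv2.cvtColor(c["color"],cv2.COLOR_RGB2BGR)
    im=cv2.resize(im,None,fx=3,fy=3,interpolation=cv2.INTER_CUBIC)
    for b in CASE[:3]+LID:
        h=cv2.convexHull(proj(c,W(p,b)).astype(np.float32)); cv2.polylines(im,[np.round(h*3+1).astype(np.int32)],True,(0,0,255),1)
    u=(proj(c,[[p[0],p[1],.03]])[0]*3).astype(int); ims.append(im[max(u[1]-280,0):u[1]+280,u[0]-200:u[0]+200][:560])
cv2.imwrite("pics/fit.png",np.hstack(ims))
E
```

```text
[ 0.5602 -0.1095 -0.1535] -3.7553118744019294
[ 0.5603 -0.1098 -0.1532] -3.755061722730119
[ 0.5605 -0.1097 -0.1505] -3.7569212105100775
[ 0.5607 -0.1098 -0.1513] -3.7580112286533636
[ 0.5605 -0.1099 -0.1483] -3.757625335098748
[ 0.5603 -0.1096 -0.1509] -3.75897549850848
[ 0.5601 -0.1096 -0.1487] -3.7559122126488598
[ 0.56029047 -0.10960938 -0.15087366] -8.644423742599427 [np.float64(0.9598159509202454), np.float64(0.9373737373737374), np.float64(0.9439775910364145), np.float64(0.9178082191780822)]
```

View pics/fit.png

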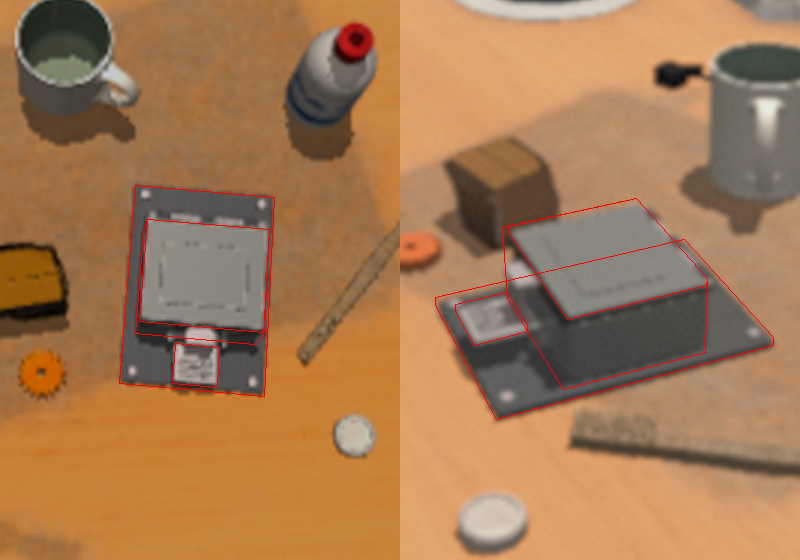

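View pics/side.png

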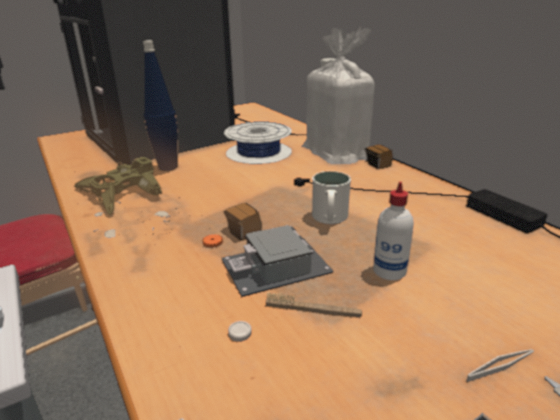

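The overlay shows the fit matching the box, plate and pad in both views: case at (0.560, -0.110), yaw -8.6°, lid shut. Nothing blocks the approach from the front. Next I check that the poses are reachable.

```bash
cat >> fit.py <<'E'
p=np.load("pose.npy")
def w(x,z,y=0): return W(p,np.array([[x,y,z]])/1000.)[0]
def rot(t):  # tilt from vertical, deg; fingers lean forward
    t=np.radians(t); M=np.array([[-np.cos(t),0,np.sin(t)],[0,1,0],[-np.sin(t),0,-np.cos(t)]])
    c,s=np.cos(p[2]),np.sin(p[2]); return np.array([[c,-s,0],[s,c,0],[0,0,1]])@M
def tcp(x,z,t,ox=0):  # TCP so that the tip (offset ox mm along tool x) is at case x,z
    R=rot(t); return w(x,z)-R@np.array([ox/1000,0,.019]),R
def lidpt(th,r=72): return 44-r*np.cos(th),45+r*np.sin(th)
# tool +x points back/down when tilted: +11 = lower edge, -11 = upper edge
E
python3 - <<'E'
from fit import *
for n,a in dict(above=(-80,90,30,11),press=(-80,16,30,11),pre=(-75,110,60,-11),ins=(-9,80,60,-11),end=(*lidpt(1.95),60,-11),mid=(*lidpt(1.2),60,-11)).items():
    P_,R=tcp(*a); q=robot.ik(P_,R); print(n,P_.round(3),None if q is None else np.round(q,1))
E
```

```text
above [ 0.481 -0.098  0.112] [-12.5 -33.5 -42.2  51.4   1.9  -3.3]
press [ 0.481 -0.098  0.038] [-12.5 -31.3 -49.3  42.1   1.9  -3.3]
pre [ 0.464 -0.095  0.11 ] None
ins [ 0.53  -0.105  0.08 ] None
end [ 0.608 -0.117  0.112] [-12.2 -30.5 -57.7   2.9   3.1  -1.8]
mid [ 0.556 -0.109  0.112] [-12.8 -42.9 -63.7   9.3   3.6  -2.1]
```

```bash
python3 - <<'E'
from fit import *
for t in (40,45,50,55):
  for n,a in dict(pre=(-75,110,t,-11),pre2=(-60,90,t,-11),ins=(-20,72,t,-11),ins2=(-5,72,t,-11),c8=(*lidpt(.8),t,-11),c10=(*lidpt(1.0),t,-11),mid=(*lidpt(1.2),t,-11),end=(*lidpt(1.95),t,-11)).items():
    P_,R=tcp(*a); q=robot.ik(P_,R); print(t,n,P_.round(3),None if q is None else np.round(q,1))
P_,R=tcp(-80,90,30,11)
robot.gripper_close(20)
c=P_.copy(); c[2]=.25
robot.move_to(c,R); 
robot.servo_line(P_,feed=.15)
P2,_=tcp(-80,45,30,11); robot.servo_line(P2,feed=.1)
o=robot.observe(); print(o["time_s"],o["eef_pos"],P2,o["width"],o["contact_force"])
s=eyes.camera("side"); im=cv2.resize(cv2.cvtColor(s["color"],cv2.COLOR_RGB2BGR)[170:310,170:360],None,fx=4,fy=4); cv2.imwrite("pics/pre.png",im)
E
```

```text
40 pre [ 0.466 -0.095  0.117] [-13.2 -47.1 -52.6  44.6   2.9  -3.5]
40 pre2 [ 0.481 -0.097  0.097] [-13.  -43.7 -53.4  40.4   2.8  -3.3]
40 ins [ 0.52  -0.104  0.079] [-12.5 -35.1 -51.3  33.9   2.5  -3. ]
40 ins2 [ 0.535 -0.106  0.079] [-12.3 -32.2 -49.7  32.5   2.4  -2.8]
40 c8 [ 0.534 -0.106  0.104] [-12.4 -33.4 -47.6  35.9   2.4  -2.8]
40 c10 [ 0.545 -0.107  0.113] [-12.2 -31.6 -45.6  36.1   2.3  -2.8]
40 mid [ 0.558 -0.109  0.12 ] [-12.1 -29.5 -43.7  35.9   2.2  -2.7]
40 end [ 0.61  -0.117  0.119] [-11.7 -20.7 -38.   32.8   2.   -2.4]
45 pre [ 0.465 -0.095  0.116] None
45 pre2 [ 0.48  -0.097  0.096] None
45 ins [ 0.52  -0.103  0.078] [-12.7 -39.4 -56.4  28.1   2.9  -2.9]
45 ins2 [ 0.534 -0.106  0.078] [-12.5 -36.2 -54.8  26.5   2.7  -2.7]
45 c8 [ 0.533 -0.105  0.102] [-12.5 -37.6 -52.7  30.    2.8  -2.8]
45 c10 [ 0.544 -0.107  0.111] [-12.4 -35.7 -50.8  30.1   2.7  -2.7]
45 mid [ 0.557 -0.109  0.118] [-12.3 -33.5 -48.8  29.7   2.6  -2.6]
45 end [ 0.609 -0.117  0.118] [-11.8 -24.1 -43.2  25.9   2.3  -2.3]
50 pre [ 0.465 -0.095  0.114] None
50 pre2 [ 0.48  -0.097  0.094] None
50 in
[... 292 characters left out ...]
116] [-12.5 -37.2 -53.9  23.3   2.9  -2.4]
50 end [ 0.609 -0.117  0.116] [-12.  -27.  -48.3  18.7   2.5  -2.1]
55 pre [ 0.465 -0.095  0.112] None
55 pre2 [ 0.479 -0.097  0.092] None
55 ins [ 0.519 -0.103  0.074] None
55 ins2 [ 0.534 -0.106  0.074] [-12.9 -43.2 -64.7  13.5   3.5  -2.4]
55 c8 [ 0.533 -0.105  0.099] [-12.9 -45.2 -62.8  17.6   3.5  -2.4]
55 c10 [ 0.544 -0.107  0.107] [-12.8 -43.  -60.8  17.3   3.4  -2.4]
55 mid [ 0.556 -0.109  0.114] [-12.6 -40.4 -58.9  16.5   3.2  -2.3]
55 end [ 0.609 -0.117  0.114] [-12.1 -29.2 -53.1  11.1   2.8  -2. ]
6.1583 [ 0.4815266  -0.09765782  0.06756056] [ 0.48122524 -0.09758918  0.06695448] -0.0002941428324764371 [-0.42019857  0.4828792  -0.70562871]
```

View pics/pre.png

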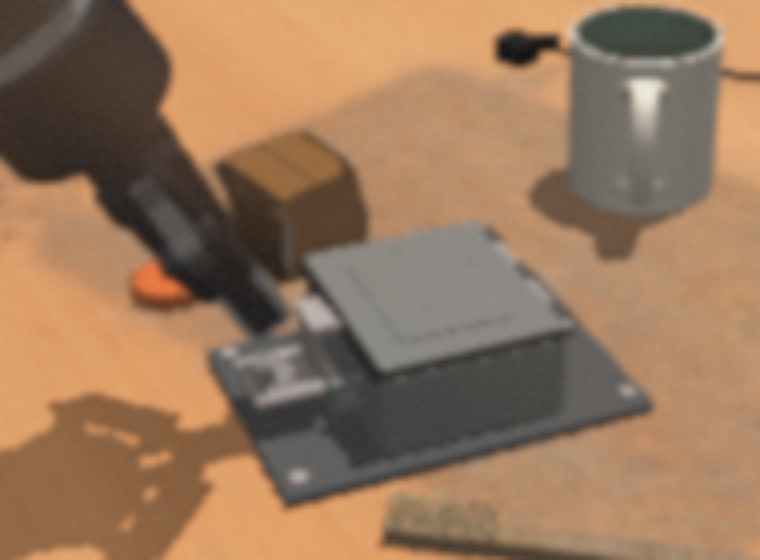

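The closed fingertips (crop ~265,325) hover just above the pad, in front of the hook, with the lid still shut. Now I press.

```bash
python3 - <<'E'
from fit import *
for z in (28,25,23,21,19,17,15,13,11):
    P2,_=tcp(-80,z,30,11); hit=robot.servo_line(P2,feed=.03,force_limit=8)
    o=robot.observe(); print(z,hit,o["eef_pos"][2]-P2[2],o["contact_force"].round(1))
    if hit or o["contact_force"][2]>8: break
s=eyes.camera("side"); r=regions_of(s,"lid_inner"); print([(q["score"],q["pixel"],q["mask"].sum()) for q in r[:2]])
im=cv2.resize(cv2.cvtColor(s["color"],cv2.COLOR_RGB2BGR)[170:310,170:360],None,fx=4,fy=4); cv2.imwrite("pics/press.png",im); print(robot.observe()["time_s"])
E
```

```text
28 False 6.753993260313201e-05 [ 0.  -0.3  0.1]
25 False -0.0001889568816382664 [-0.1 -0.7 -0.4]
23 False 0.00018909621728031845 [ 0.9 -0.7  0.9]
21 False 0.00019663729005826164 [0.7 0.  1.2]
19 False 9.946013997130798e-05 [-0.6  0.1  3.1]
17 False 9.93386659472531e-05 [ 0.  -0.5  3.6]
15 False 0.0012395989450611072 [-7.5  1.2 14.1]
[]
8.525
```

View pics/press.png

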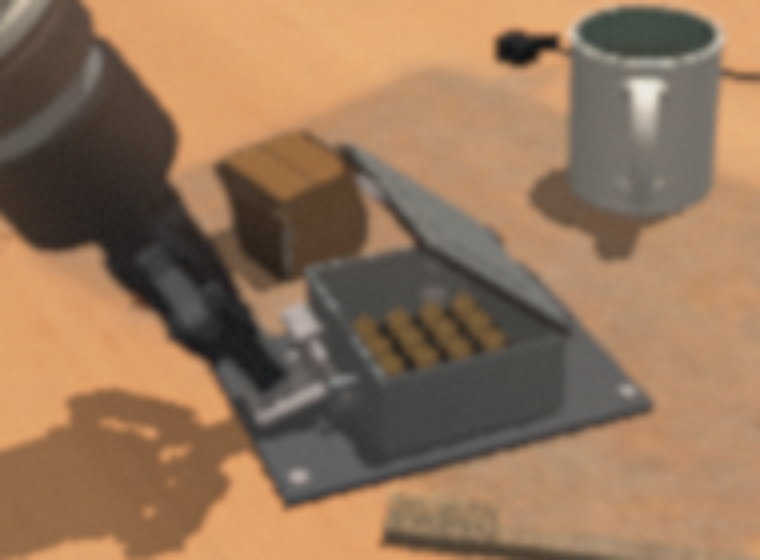

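The lid popped to its ajar rest (free edge near crop 345,150) and the case hasn't moved. Next I release the tab, go in under the lid and swing it back.

```bash
python3 - <<'E'
from fit import *
def go(x,z,t,f=.1,fl=None):
    P_,R=tcp(x,z,t,-11); h=robot.servo_line(P_,rot=R,feed=f,force_limit=fl); o=robot.observe()
    print((round(x),round(z)),h,o["contact_force"].round(1),round(o["time_s"],2)); return h,o
P2,_=tcp(-83,50,30,11); robot.servo_line(P2,feed=.1)
go(-62,84,40)
go(-20,72,50,.1,6)
for th in np.arange(.66,1.99,.11):
    h,o=go(*lidpt(th,76),50,.06,6)
    if h: print("stop",th); break
s=eyes.camera("side"); im=cv2.resize(cv2.cvtColor(s["color"],cv2.COLOR_RGB2BGR)[150:310,170:360],None,fx=3.5,fy=3.5); cv2.imwrite("pics/push.png",im)
E
```

```text
(-62, 84) False [0.4 0.4 0.2] 9.39
(-20, 72) False [-0.1  0.2 -0.1] 9.98
(-16, 92) False [-0.2 -0.4 -0.1] 10.47
(-11, 98) False [-0.5  0.3  0.8] 10.76
(-4, 104) False [-0.1  0.4  0.1] 11.05
(2, 109) False [ 0.4 -0.3  1.1] 11.34
(10, 113) False [-0.5 -0.5  0.3] 11.63
(17, 116) False [-0.5  0.2  0.2] 11.93
(25, 119) False [ 0.1  0.3 -0.2] 12.22
(33, 120) False [ 0.2  1.1 -1. ] 12.51
(42, 121) False [-0.6 -0.   0.5] 12.8
(50, 121) False [-0.7 -0.2 -0.7] 13.09
(58, 120) False [-0.3  0.4 -0.5] 13.38
(66, 118) False [-0.1  0.6  0.4] 13.68
(74, 115) True [-20.    3.3  17.1] 13.88
stop 1.98
```

View pics/push.png

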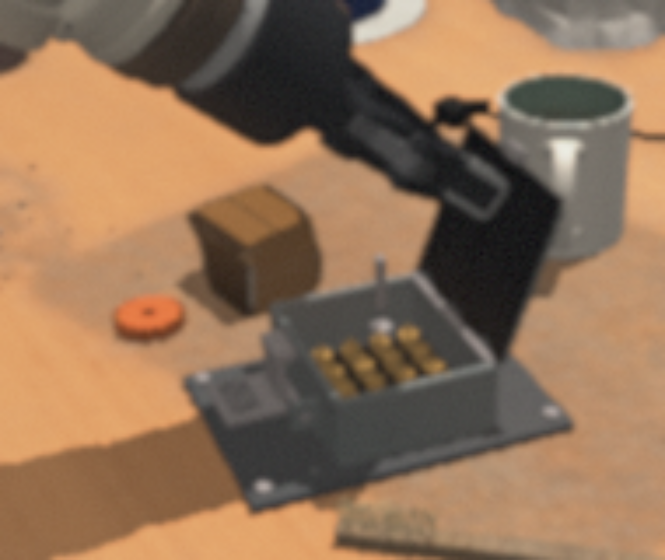

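The lid is at its stop and the fingertips rest on its underside (crop ~490,200). I'll back off, move clear, and check that nothing moved.

```bash
python3 - <<'E'
from fit import *
robot.dwell(.3)
for a in ((55,122,50),(0,150,40),(-60,220,30)):
    P_,R=tcp(*a,-11); robot.servo_line(P_,rot=R,feed=.1)
robot.dwell(.3)
s=eyes.camera("side"); t=eyes.camera("top")
BASE=box(-87,83,-60,60,0,6)
im=cv2.resize(cv2.cvtColor(s["color"],cv2.COLOR_RGB2BGR)[150:310,170:360],None,fx=3.5,fy=3.5,interpolation=cv2.INTER_CUBIC)
h=cv2.convexHull(proj(s,W(p,BASE)).astype(np.float32)).reshape(-1,2); cv2.polylines(im,[np.round((h-[170,150])*3.5).astype(np.int32)],True,(0,0,255),1)
L=W(p,np.array([[44-88*np.cos(1.92),y,45+88*np.sin(1.92)] for y in(-50,50)]+[[44,50,45],[44,-50,45]])/[[1000.]])
cv2.polylines(im,[np.round((proj(s,L)-[170,150])*3.5).astype(np.int32)],True,(0,255,0),1)
cv2.imwrite("pics/end.png",im)
for o in ["small_box","gear","brass_brush","magnet_cap","ipa_bottle","mug"]:
    r=regions_of(s,o); print(o,r and np.round(r[0]["pixel"]))
o=robot.observe(); print(o["time_s"],o["contact_force"],o["eef_pos"])
E
```

```text
small_box [242. 221.]
gear [319. 231.]
brass_brush [306. 307.]
magnet_cap [239. 330.]
ipa_bottle [394. 238.]
mug [332. 190.]
17.1417 [-0.32037796  0.2211983  -0.54787827] [ 0.48217889 -0.09771703  0.23098898]
```

View pics/end.png

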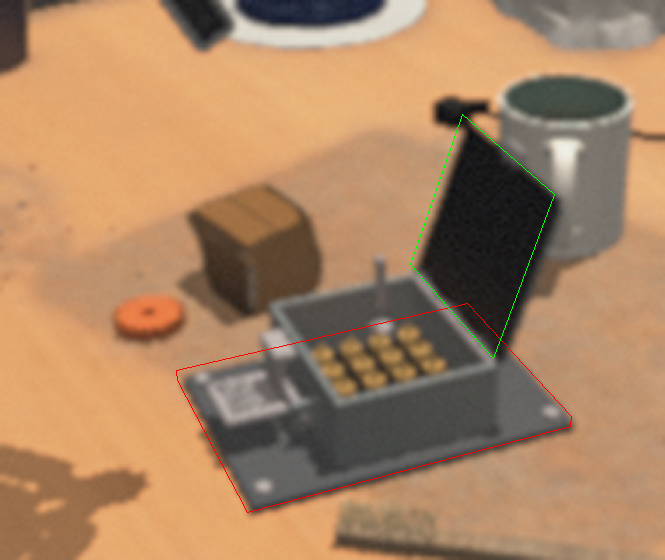

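The lid sits at its stop (it matches the green 1.92 rad outline). The tab is back up, the case is within a few mm of its fitted outline, and the gear (crop 150,316) and other bystanders haven't moved. The gear pixel the network reported is a misdetection.

```bash
python3 -c "
from cell import robot
print(robot.sign_off())"
```

```text
the job is handed in; nothing more can be done
None
```

The nozzle case is open and the job is handed in: the lid rests at its stop, the tab has sprung back, the case and bystanders stand where they were in the last picture, and the arm is clear. The handed-in job returned no verdict.

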